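Fill the pot tray and hold the drying-box lid at its index

ROBOT

A 6-joint arm with a two-finger parallel gripper is mounted at the origin on the work surface. World frame = base frame: x ahead of the robot, y to its left, z up, the work surface at z = 0. Lengths are in mm, angles in rad, forces in N, time in s.
With the tool pointing down it reaches from about 400 to 925 mm from the base axis. Payload 12.5 kg.
Tool frame: the origin (TCP) lies at the very end of the fingers, on their centre line; the grasp point (between the pads) lies 19 mm behind it; z points along the fingers, y is the line along which they close (so a half turn about z gives the same grasp; the last joint's range is limited). The gripper opens to 95 mm and grips with 3 to 60 N. Pads are 20 mm wide; open, the fingers measure 119 mm over their backs; the gripper's body (75 mm by 180 mm) begins 59 mm behind the grasp point.
Start: joints at [1.091, 0.491, 1.559, -0, 1.092, -0.106], TCP at [228.207, 581.866, 214.661] pointing down, gripper open.
Joint ranges: [-3.1, 3.1], [-0.84, 2.19], [0.05, 2.79], [-1.13, 4.28], [0.06, 2.93], [-2.69, 2.69]. Speed limits (rad/s): [2.22, 2.22, 2.79, 3.14, 3.14, 3.14].

INTERFACE

Orientations are given as [roll, pitch, yaw] about the fixed x, y, z axes, in that order (R = Rz(yaw) Ry(pitch) Rx(roll)).
In Python, from cell import state, read_camera, camera_info, job_done gives the robot as it stands.
- The arm moves only by the shell command python3 -m handwheel FILE, which reads ROWS from the file FILE. ROWS is a JSON list of rows, 1 to 5 of them, each an object with the fields tx, ty, tz (the shift in mm), rz (a turn about the tool's z in rad), finger_gap (the opening from 0.0 (shut) to 1.0 (fully open)); a field left out counts as zero (the opening has to be given); each row is the pose to reach, as a shift and turn from the pose commanded when the command began, along the tool's axes at that moment; what a row does not reach only later rows make up. A row lasts 1/12 s, in which the tool goes at most 41.7 mm and 0.125 rad, less where a joint would pass 70% of its speed; a pose out of reach is approached as far as the arm can. The fingers move at their own pace and stop on an object; the grip force is fixed at half the most. Time passes only in rows, so rows that do not move let the fingers close. It prints the time, the measured TCP pose, the force, the opening and the grip force at its end. Input that does not fit is refused with a message, and nothing moves.
- state(): the state, without advancing time (a new reading comes with each control period).
- read_camera(name): name is "scene" or "side" or "wrist"; returns (picture, depth): 400x640x3 uint8, red, green, blue; 400x640 float32, mm along the optical axis (not along the pixel's ray), 0 where there is no reading.
- camera_info(name): a dict with "vertical_fov" (degrees; the focal length in pixels is half the picture's height over the tangent of half this angle, whatever the lens; pixels are square), "cx", "cy" (the principal point, pixels), "dist_coeffs" ([k1, k2, p1, p2, k3] as OpenCV has them; the pictures are not rectified), "origin" and "attitude" of the camera in the world. Camera axes: x right, y down, z forward; pixel columns grow to the right and rows downward; lengths in mm; the calibration is good to about 2 mm. A picture is of the moment at which its call begins: read the wrist's pose just before it. camera_info takes no time and is no camera call; for the wrist camera it gives the pose at the moment of the call.
- job_done(): hands the job in; it is judged then, once.
The state is a dict: "t": time; "joints": joint angles; "qvel": joint speeds; "tau": joint torques, N m; "eef_pos": TCP position; "tcp_rot": TCP orientation; "ft_force": force on the tool from outside, world axes, zero at the start; "moment": the same for the moment, N m; "opening": opening from 0.0 (shut) to 1.0 (fully open); "grip_force": force on a finger pad.
Only numpy, scipy, OpenCV 4.12 (cv2) and the standard library are available. Lean on these libraries where they do the work, as an engineer would, in place of code of your own. Each camera call takes 0.05 s, during which the arm holds its last target. There are 200 camera calls.

TASK

One sample pot already stands in the steel tray: add two more from the bench, so that exactly three pots stand upright in the tray, and leave the other two pots and everything else on the bench where they are. Then lift the drying box's lid by its bar until it is in line with the steel index arm beside it (do not move that arm), so that a colleague can slide the pots in. Finish while still holding the lid steady there in the gripper: do not let go.

Things in the scene. Friction and masses are not known exactly. Their poses are not given: they have to be found in the camera images.
- tray: low open steel tray fixed to the bench: outside 250 (its x) x 100 (its y) x 18 tall, walls and floor 3 thick. Origin: centre of its underside; its x runs along its length, roughly away from the robot.
- pot_a: white round screw-cap sample pot, 38 dia x 62 tall, about 60 g, all five pots alike; this one already stands in the tray. Origin: centre of its underside, z up.
- pot_b: white round screw-cap sample pot, 38 dia x 62 tall, about 60 g, all five pots alike; stands loose on the bench, to the robot's right of the tray. Origin: centre of its underside, z up.
- pot_c: white round screw-cap sample pot, 38 dia x 62 tall, about 60 g, all five pots alike; stands loose on the bench, to the robot's right of the tray. Origin: centre of its underside, z up.
- pot_d: white round screw-cap sample pot, 38 dia x 62 tall, about 60 g, all five pots alike; stands loose on the bench, to the robot's right of the tray. Origin: centre of its underside, z up.
- pot_e: white round screw-cap sample pot, 38 dia x 62 tall, about 60 g, all five pots alike; stands loose on the bench, to the robot's right of the tray. Origin: centre of its underside, z up.
- lid (a joint): angle of the drying box's lid, rad: 0 shut (level, as at the start), growing as its near edge rises; limit 1.5. The hinge is free: the lid (0.5 kg or so) falls shut unless held. The box is white, 200 deep x 240 wide x 90 tall, fixed, on the robot's left; the lid is a white plate 200 x 240 x 7.
- lid_bar (a point): middle of the lid's lifting bar: round steel, 12 dia, 140 long, 50 clear of the lid's near edge, on a rod at each end (65 either side). x: in the lid plane, towards the hinge; y: along the bar; z: up when shut. The level hinge axis is parallel to the bar, 250 along x; bar and axis are 94 above the bench when shut. The bar swings up and away about it and may turn between the fingers.
- index_tip (a point): ball end (18 dia) of the index arm: a thin straight steel bar turning stiffly on the lid's hinge axis, 148 to the robot's left of the lid's middle (28 beyond its side), sloping up towards the robot at 0.5 to 0.9 rad. The tip is 250 from the axis, as the lid bar is: lid at the mark = bar as high as this tip, both in line seen from the side. x: along the arm to the hinge. Stays put unless pushed.
- wide_jar: bystander: plain white round jar, 62 dia x 40 tall (wider and shorter than the pots), among the pots; loose. Origin: centre of its underside.
- dish: bystander: clear round covered dish, 94 dia x 19 tall, near the robot in front of the tray and box; loose. Origin: centre of its underside.
- slide_box: bystander: grey box 35 x 90 x 30 tall, near the robot, before the near end of the tray; loose. Origin: centre of its underside.
Things that resemble listed ones, but are neither listed nor needed, are in the scene too. Leave any green look-alike of the pot_e alone. What is shaped like the pot_c but purple or yellow is not meant.

How it is judged (in metres and radians):
On the way, in this order (a step that is already met when the one before it is completed fails the run):
1. exactly three pots stand upright in the tray, let go, the other two left alone, with the lid still shut (x of pot_a in the frame of tray between -0.115 and 0.115 m and y of pot_a in the frame of tray between -0.04 and 0.04 m and z of pot_a in the frame of tray below 0.01 m and angle between pot_a's own z axis and vertical below 0.15 rad and ((x of pot_b in the frame of tray between -0.115 and 0.115 m and y of pot_b in the frame of tray between -0.04 and 0.04 m and z of each of pot_b, pot_c in the frame of tray below 0.01 m and angle between each of pot_b, pot_c's own z axis and vertical below 0.15 rad and x of pot_c in the frame of tray between -0.115 and 0.115 m and y of pot_c in the frame of tray between -0.04 and 0.04 m and distance of each of pot_d, pot_e from where it was at the start of the episode below 0.03 m) or (x of pot_b in the frame of tray between -0.115 and 0.115 m and y of pot_b in the frame of tray between -0.04 and 0.04 m and z of each of pot_b, pot_d in the frame of tray below 0.01 m and angle between each of pot_b, pot_d's own z axis and vertical below 0.15 rad and x of pot_d in the frame of tray between -0.115 and 0.115 m and y of pot_d in the frame of tray between -0.04 and 0.04 m and distance of each of pot_c, pot_e from where it was at the start of the episode below 0.03 m) or (x of pot_b in the frame of tray between -0.115 and 0.115 m and y of pot_b in the frame of tray between -0.04 and 0.04 m and z of each of pot_b, pot_e in the frame of tray below 0.01 m and angle between each of pot_b, pot_e's own z axis and vertical below 0.15 rad and x of pot_e in the frame of tray between -0.115 and 0.115 m and y of pot_e in the frame of tray between -0.04 and 0.04 m and distance of each of pot_c, pot_d from where it was at the start of the episode below 0.03 m) or (x of pot_c in the frame of tray between -0.115 and 0.115 m and y of pot_c in the frame of tray between -0.04 and 0.04 m and z of each of pot_c, pot_d in the frame of tray below 0.01 m and angle between each of pot_c, pot_d's own z axis and vertical below 0.15 rad and x of pot_d in the frame of tray between -0.115 and 0.115 m and y of pot_d in the frame of tray between -0.04 and 0.04 m and distance of each of pot_b, pot_e from where it was at the start of the episode below 0.03 m) or (x of pot_c in the frame of tray between -0.115 and 0.115 m and y of pot_c in the frame of tray between -0.04 and 0.04 m and z of each of pot_c, pot_e in the frame of tray below 0.01 m and angle between each of pot_c, pot_e's own z axis and vertical below 0.15 rad and x of pot_e in the frame of tray between -0.115 and 0.115 m and y of pot_e in the frame of tray between -0.04 and 0.04 m and distance of each of pot_b, pot_d from where it was at the start of the episode below 0.03 m) or (x of pot_d in the frame of tray between -0.115 and 0.115 m and y of pot_d in the frame of tray between -0.04 and 0.04 m and z of each of pot_d, pot_e in the frame of tray below 0.01 m and angle between each of pot_d, pot_e's own z axis and vertical below 0.15 rad and x of pot_e in the frame of tray between -0.115 and 0.115 m and y of pot_e in the frame of tray between -0.04 and 0.04 m and distance of each of pot_b, pot_c from where it was at the start of the episode below 0.03 m)) and contact force between the fingers and pot_a below 0.1 N and contact force between the fingers and pot_b below 0.1 N and contact force between the fingers and pot_c below 0.1 N and contact force between the fingers and pot_d below 0.1 N and contact force between the fingers and pot_e below 0.1 N and value of joint lid below 0.1 rad), for 0.2 s.
2. the fingers hold the lid in line with the index arm (angle between the x axis of lid_bar and the x axis of index_tip, either way round below 0.08 rad and contact force between the fingers and lid above 1 N and velocity of joint lid between -0.1 and 0.1 rad/s), for 0.5 s.
At the end, for the whole second after the job is handed in: Exactly three pots (the first and two added) stand upright on the tray's floor (tilt under 0.15 rad), the other two are within 30 mm of where they began, and the fingers carry the lid (over 1 N), still, within 0.08 rad of the index arm's angle (all of step 2 and x of pot_a in the frame of tray between -0.115 and 0.115 m and y of pot_a in the frame of tray between -0.04 and 0.04 m and z of pot_a in the frame of tray below 0.01 m and angle between pot_a's own z axis and vertical below 0.15 rad and ((x of pot_b in the frame of tray between -0.115 and 0.115 m and y of pot_b in the frame of tray between -0.04 and 0.04 m and z of each of pot_b, pot_c in the frame of tray below 0.01 m and angle between each of pot_b, pot_c's own z axis and vertical below 0.15 rad and x of pot_c in the frame of tray between -0.115 and 0.115 m and y of pot_c in the frame of tray between -0.04 and 0.04 m and distance of each of pot_d, pot_e from where it was at the start of the episode below 0.03 m) or (x of pot_b in the frame of tray between -0.115 and 0.115 m and y of pot_b in the frame of tray between -0.04 and 0.04 m and z of each of pot_b, pot_d in the frame of tray below 0.01 m and angle between each of pot_b, pot_d's own z axis and vertical below 0.15 rad and x of pot_d in the frame of tray between -0.115 and 0.115 m and y of pot_d in the frame of tray between -0.04 and 0.04 m and distance of each of pot_c, pot_e from where it was at the start of the episode below 0.03 m) or (x of pot_b in the frame of tray between -0.115 and 0.115 m and y of pot_b in the frame of tray between -0.04 and 0.04 m and z of each of pot_b, pot_e in the frame of tray below 0.01 m and angle between each of pot_b, pot_e's own z axis and vertical below 0.15 rad and x of pot_e in the frame of tray between -0.115 and 0.115 m and y of pot_e in the frame of tray between -0.04 and 0.04 m and distance of each of pot_c, pot_d from where it was at the start of the episode below 0.03 m) or (x of pot_c in the frame of tray between -0.115 and 0.115 m and y of pot_c in the frame of tray between -0.04 and 0.04 m and z of each of pot_c, pot_d in the frame of tray below 0.01 m and angle between each of pot_c, pot_d's own z axis and vertical below 0.15 rad and x of pot_d in the frame of tray between -0.115 and 0.115 m and y of pot_d in the frame of tray between -0.04 and 0.04 m and distance of each of pot_b, pot_e from where it was at the start of the episode below 0.03 m) or (x of pot_c in the frame of tray between -0.115 and 0.115 m and y of pot_c in the frame of tray between -0.04 and 0.04 m and z of each of pot_c, pot_e in the frame of tray below 0.01 m and angle between each of pot_c, pot_e's own z axis and vertical below 0.15 rad and x of pot_e in the frame of tray between -0.115 and 0.115 m and y of pot_e in the frame of tray between -0.04 and 0.04 m and distance of each of pot_b, pot_d from where it was at the start of the episode below 0.03 m) or (x of pot_d in the frame of tray between -0.115 and 0.115 m and y of pot_d in the frame of tray between -0.04 and 0.04 m and z of each of pot_d, pot_e in the frame of tray below 0.01 m and angle between each of pot_d, pot_e's own z axis and vertical below 0.15 rad and x of pot_e in the frame of tray between -0.115 and 0.115 m and y of pot_e in the frame of tray between -0.04 and 0.04 m and distance of each of pot_b, pot_c from where it was at the start of the episode below 0.03 m))); the arm keeps its last pose, push and grip.
It fails at once if the index arm is moved (its tip more than 12 mm) (distance of index_tip from where it was at the start of the episode above 0.012 m).
It fails at once if a bystander is moved more than 30 mm (distance of any of wide_jar, dish, slide_box from where it was at the start of the episode above 0.03 m).
It also fails if it takes over 64 s, if anything falls off the work surface, if the arm or the gripper's body presses on something with over 40 N, if the wrist force passes 120 N, or if a joint passes its speed limit or range.

## Working session

There is one attempt and no reset: what is moved stays moved. The work goes in short steps, Python scripts to look and compute and a shell command to move; the robot and the scene stay as the last step left them, time stands still between calls to the robot, and variables do not carry over. Pictures are saved under pics/ and viewed, at most 10 in all, crops included, and the job is handed in when it is done.

```bash
mkdir -p pics
cat > h.py <<'E'
import numpy as np, cv2
from cell import state, read_camera, camera_info
from scipy.spatial.transform import Rotation as R
def K(ci):
    f=200/np.tan(np.radians(ci["vertical_fov"]/2)); return np.array([[f,0,ci["cx"]],[0,f,ci["cy"]],[0,0,1.]]),np.array(ci["dist_coeffs"],float)
def rot(ci):
    a=np.array(ci["attitude"],float)
    return a if a.shape==(3,3) else R.from_euler('xyz',a).as_matrix()
def cloud(depth,ci):
    k,d=K(ci); v,u=np.mgrid[0:400,0:640]
    p=cv2.undistortPoints(np.stack([u,v],-1).reshape(-1,1,2).astype(float),k,d).reshape(400,640,2)
    c=np.dstack([p*depth[...,None],depth]); return c@rot(ci).T+np.array(ci["origin"])
def shot(n):
    ci=camera_info(n); im,d=read_camera(n); return im,d,ci,cloud(d,ci)
def ray_z(uv,z,ci):
    k,d=K(ci); p=cv2.undistortPoints(np.array(uv,float).reshape(-1,1,2),k,d).reshape(-1,2)
    r=np.c_[p,np.ones(len(p))]@rot(ci).T; o=np.array(ci["origin"]); return o+r*((z-o[2])/r[:,2])[:,None]
E
python3 - <<'E'
from h import *
print(state())
for n in ("scene","side"):
    im,d,ci,c=shot(n); print(n,ci); cv2.imwrite(f"pics/{n}0.png",im[...,::-1]); np.savez(f"{n}0.npz",im=im,c=c)
E
```

```text
{'t': 0.0, 'joints': array([ 1.09138527e+00,  4.91573601e-01,  1.55944659e+00,  5.68807461e-06,
        1.09173364e+00, -1.05626523e-01]), 'qvel': array([-0.00070547,  0.00137289,  0.00086413,  0.00085061, -0.00071187,
       -0.0011847 ]), 'tau': array([ 1.60283664e-03, -6.12644792e+01, -2.58186489e+01,  6.92160660e-02,
        4.81308752e-02, -7.58334886e-05]), 'eef_pos': array([228.08970095, 581.62358362, 214.05402293]), 'tcp_rot': array([-3.14043849e+00, -1.27439135e-04,  2.76780543e+00]), 'ft_force': array([-0.42524081,  0.47186825,  0.08728694]), 'moment': array([ 0.02587331,  0.00937985, -0.04408307]), 'grip_force': 0.0, 'opening': 1.0022198905523527}
scene {'vertical_fov': 56.6075547195983, 'cx': 322.0833171398231, 'cy': 203.9891112348298, 'dist_coeffs': array([-0.0312665,  0.       ,  0.       ,  0.       ,  0.       ]), 'origin': array([1201.16871856,  378.89686489,  644.45374477]), 'attitude': array([-2.23298319, -0.01172924,  2.06195666])}
side {'vertical_fov': 42.05880998590325, 'cx': 323.78386442959726, 'cy': 184.7821576902649, 'dist_coeffs': array([-0.01609187,  0.        ,  0.        ,  0.        ,  0.        ]), 'origin': array([-4.95576247e-01, -1.17065729e+03,  9.41575604e+02]), 'attitude': array([-2.15171365, -0.00629346, -0.43982959])}
```

View pics/scene0.png

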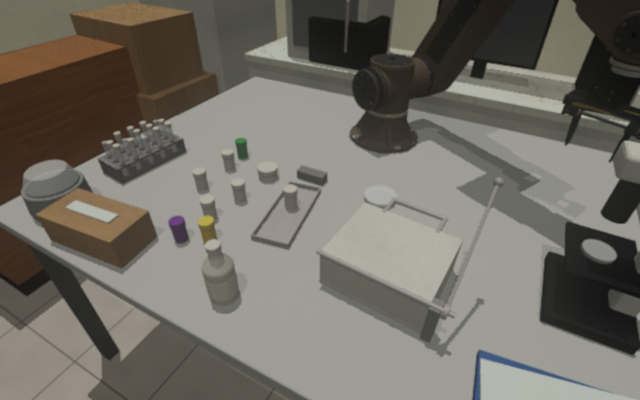

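View pics/side0.png

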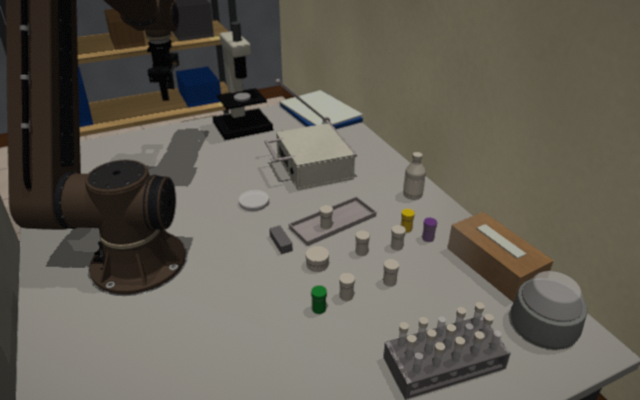

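The scene view shows the four loose white pots at (200,180), (228,160), (238,190) and (208,208), and the pot in the tray at (290,198). The jar is at (268,172), the lid bar at about (418,212) and the index tip at (499,181). The side view shows the same pots at (362,242), (397,237), (391,272), (346,286) and (326,216).

Run:
```python
from h import *
for n in ("scene","side"):
    z=np.load(n+"0.npz"); c=z["c"]; im=z["im"]; print(n)
    reg=(c[...,0]>300)&(c[...,0]<1000)&(c[...,1]>-400)&(c[...,1]<420)
    for nm,lo,hi in (("58-68",57,68),("36-44",36,44),("26-34",26,34),("10-24",11,23)):
        m=(reg&(c[...,2]>lo)&(c[...,2]<hi)).astype(np.uint8)
        k,l,s,ce=cv2.connectedComponentsWithStats(m,connectivity=8)
        for i in range(1,k):
            if s[i,4]<25: continue
            p=c[l==i]; print(nm,s[i,4],"uv",ce[i].round(),"min",p.min(0).round(),"max",p.max(0).round(),"mid",((p.min(0)+p.max(0))/2).round(1),"rgb",im[l==i].mean(0).round())
c=np.load("scene0.npz")["c"]
for y in range(195,240,3): print(y,[tuple(c[y,x].round().astype(int)) for x in range(380,450,10)]) if y<225 else 0
# things above z 80 around the index arm and bar
im=np.load("scene0.npz")["im"]
print("tip",c[174:190:2,492:506:3].round().astype(int).tolist())
cv2.imwrite("pics/lid.png",cv2.resize(im[150:350,300:540,::-1],None,fx=3,fy=3,interpolation=cv2.INTER_CUBIC)[:600,:720])
```

```text
scene
58-68 66 uv [241. 141.] min [ 354. -379.   57.] max [ 390. -340.   65.] mid [ 372.3 -359.5   60.8] rgb [ 73. 114.  76.]
58-68 78 uv [227. 152.] min [ 431. -368.   57.] max [ 470. -329.   65.] mid [ 450.3 -348.7   61. ] rgb [154. 151. 141.]
58-68 90 uv [198. 171.] min [ 557. -370.   57.] max [ 595. -333.   65.] mid [ 575.9 -351.2   60.9] rgb [157. 154. 143.]
58-68 104 uv [238. 183.] min [ 548. -237.   57.] max [ 585. -197.   65.] mid [ 566.1 -217.1   61.3] rgb [155. 152. 142.]
58-68 111 uv [290. 189.] min [506. -91.  57.] max [542. -54.  68.] mid [524.3 -72.6  62.7] rgb [150. 146. 136.]
58-68 117 uv [207. 200.] min [ 647. -259.   57.] max [ 685. -221.   66.] mid [ 666.  -239.6   61.6] rgb [160. 157. 146.]
58-68 159 uv [176. 221.] min [ 746. -265.   57.] max [ 786. -226.   66.] mid [ 766.  -245.5   61.6] rgb [105.  75. 117.]
58-68 162 uv [205. 221.] min [ 714. -202.   57.] max [ 751. -163.   67.] mid [ 732.3 -182.5   62.1] rgb [162. 150.  76.]
58-68 272 uv [119. 237.] min [ 789. -398.   57.] max [ 919. -290.   68.] mid [ 853.9 -343.7   62.5] rgb [74. 62. 49.]
58-68 410 uv [374. 2
[... 13827 characters left out ...]
p.int64(3)), (np.int64(509), np.int64(320), np.int64(98))]
tip [[[68, 398, 1], [65, 407, 2], [58, 415, 1], [51, 424, -1], [45, 433, -1]], [[82, 400, 2], [74, 408, 0], [68, 417, -1], [66, 426, 1], [61, 434, 1]], [[92, 402, 0], [565, 397, 276], [569, 401, 281], [76, 427, -1], [78, 435, 3]], [[105, 403, 1], [572, 398, 277], [573, 402, 279], [571, 407, 280], [86, 437, 1]], [[117, 405, 1], [575, 399, 274], [573, 403, 275], [573, 408, 277], [98, 438, 1]], [[122, 407, -3], [576, 400, 271], [578, 404, 274], [574, 409, 273], [108, 440, 0]], [[136, 408, -1], [576, 401, 267], [577, 406, 269], [573, 410, 269], [120, 441, 1]], [[151, 410, 1], [580, 402, 266], [140, 426, 0], [137, 434, 1], [135, 442, 3]]]
```

View pics/lid.png

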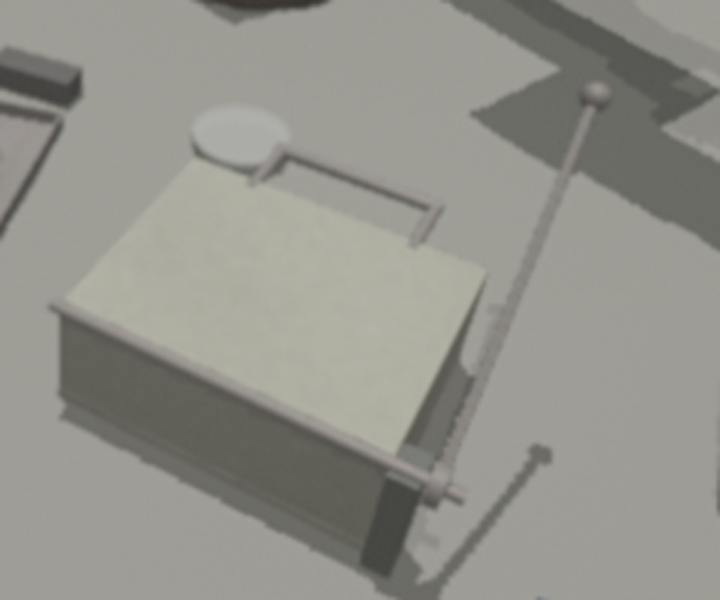

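The crop shows the lid bar from about (286,150) to (435,205) in crop pixels, the ball tip at (596,94), and the hinge collar at (436,487). Next I fit the tray, bar and tip numerically.

Run:
```python
from h import *
from scipy.optimize import least_squares
for n in ("scene","side"):
    c=np.load(n+"0.npz")["c"]; X,Y,Z=c[...,0],c[...,1],c[...,2]
    m=(X>415)&(X<690)&(Y>-140)&(Y<12)&(Z>13)&(Z<22)
    print(n,"tray",cv2.minAreaRect(c[m][:,:2].astype(np.float32)))
    m=(X>650)&(X<730)&(Y>130)&(Y<340)&(Z>85)&(Z<112); print("lid",cv2.minAreaRect(c[(X>500)&(X<760)&(Y>110)&(Y<365)&(Z>95)&(Z<104)&(X>525)][:,:2].astype(np.float32)))
    m=(X>462)&(X<518)&(Y>150)&(Y<350)&(Z>86)&(Z<112); p=c[m]
    if len(p)>20: print("bar",len(p),cv2.minAreaRect(p[:,:2].astype(np.float32)),p.mean(0),p.min(0),p.max(0))
    m=(X>540)&(X<610)&(Y>375)&(Y<430)&(Z>225)&(Z<300); p=c[m]; 
    if len(p)>5:
        print("tip",len(p),p[p[:,2]>262].mean(0),p[:,2].max())
        q=p[p[:,2]>265]; s=least_squares(lambda s:np.linalg.norm(q-s,axis=1)-9,q.mean(0)-[8,0,5],loss='soft_l1'); print(s.x,s.cost)
    m=(X>560)&(X<800)&(Y>375)&(Y<425)&(Z>110)&(Z<258); p=c[m]
    if len(p)>20:
        u=np.linalg.svd(p-p.mean(0))[2][0]; print("arm",len(p),p.mean(0),u,np.arctan2(abs(u[2]),np.hypot(u[0],u[1])))
```

```text
scene tray ((552.22119140625, -62.05256652832031), (254.2859344482422, 102.0164794921875), 9.57858943939209)
lid ((628.9485473632812, 252.834228515625), (248.728515625, 222.6720428466797), 83.65545654296875)
bar 350 ((500.1907653808594, 261.256591796875), (138.27757263183594, 44.29705810546875), 85.71521759033203) [489.15683608 261.87691439  99.11655488] [473.14527447 192.02665611  90.28608627] [517.23007164 331.37126244 103.76332872]
tip 174 [574.43995981 403.05710041 273.05162682] 280.75134145109894
[568.66312109 403.43502232 271.02110471] 41.42975851572351
arm 443 [662.74309722 396.09129707 182.58221859] [ 0.70629251 -0.05775533 -0.70556021] 0.7832133729986872
side tray ((554.9796142578125, -65.44657135009766), (255.42796325683594, 108.16583251953125), 9.382240295410156)
lid ((628.8837280273438, 244.59510803222656), (252.80364990234375, 217.6847686767578), 85.49844360351562)
bar 140 ((498.5360107421875, 257.1419677734375), (151.474365234375, 44.76162338256836), 87.6534194946289) [490.08748904 246.5322293   95.56200952] [473.40828906 180.55193349  86.1494535 ] [517.79709668 333.39459746 101.21566616]
tip 59 [568.12227634 395.56743848 270.74361113] 279.72661167179183
[569.03571095 398.54862335 267.54198886] 23.531351048313677
arm 154 [650.58244175 391.88096922 188.10217439] [ 0.70732841 -0.07005826 -0.70340483] 0.780176425021406
```

```bash
echo '[{"rz": -0.12, "finger_gap": 1}, {"rz": -0.24, "finger_gap": 1}, {"rz": -0.374, "finger_gap": 1}, {"rz": -0.374, "finger_gap": 1}]' > mv.in && python3 -m handwheel mv.in; echo '[{"tx": -16, "ty": -36, "finger_gap": 1}, {"tx": -32, "ty": -72, "finger_gap": 1}, {"tx": -48, "ty": -108, "finger_gap": 1}, {"tx": -64, "ty": -144, "finger_gap": 1}, {"tx": -64, "ty": -144, "finger_gap": 1}]' > mv.in && python3 -m handwheel mv.in
```

```text
t: 0.43
eef_pos: [228.1, 581.7, 214.3]
tcp_rot: [-3.141, -0.0, -3.136]
ft_force: [0.5, 0.5, 0.4]
opening: 0.998
grip_force: 0.0
t: 0.85
eef_pos: [293.7, 433.2, 214.7]
tcp_rot: [-3.14, -0.0, 3.135]
ft_force: [-0.2, 0.5, 1.0]
opening: 1.0
grip_force: 0.0
```

```bash
echo '[{"tx": -70, "ty": -170, "finger_gap": 1}, {"tx": -70, "ty": -170, "finger_gap": 1}, {"tx": -70, "ty": -170, "finger_gap": 1}, {"tx": -70, "ty": -170, "finger_gap": 1}, {"tx": -70, "ty": -170, "finger_gap": 1}]' > mv.in && python3 -m handwheel mv.in; echo '[{"tx": -70, "ty": -170, "finger_gap": 1}, {"tx": -70, "ty": -170, "finger_gap": 1}, {"tx": -70, "ty": -170, "finger_gap": 1}, {"tx": -70, "ty": -170, "finger_gap": 1}, {"tx": -70, "ty": -170, "finger_gap": 1}]' > mv.in && python3 -m handwheel mv.in;echo '[{"tx": -70, "ty": -170, "finger_gap": 1}, {"tx": -70, "ty": -170, "finger_gap": 1}, {"tx": -70, "ty": -170, "finger_gap": 1}, {"tx": -70, "ty": -170, "finger_gap": 1}, {"tx": -70, "ty": -170, "finger_gap": 1}]' > mv.in && python3 -m handwheel mv.in|grep -v force
```

```text
t: 1.27
eef_pos: [363.0, 264.8, 214.6]
tcp_rot: [-3.141, -0.0, 3.136]
ft_force: [-0.1, -0.0, 0.8]
opening: 1.001
grip_force: 0.0
t: 1.68
eef_pos: [433.7, 94.6, 214.7]
tcp_rot: [-3.141, 0.001, 3.136]
ft_force: [0.9, 0.6, -0.3]
opening: 1.002
grip_force: 0.0
t: 2.1
eef_pos: [503.9, -76.0, 214.5]
tcp_rot: [-3.141, 0.001, 3.136]
opening: 0.999
```

Now to a point above pot P1, with a wrist look to check its position.

```bash
echo '[{"tx": -62, "ty": -144, "finger_gap": 1}, {"tx": -62, "ty": -144, "finger_gap": 1}, {"tx": -62, "ty": -144, "finger_gap": 1}, {"tx": -62, "ty": -144, "finger_gap": 1}, {"tx": -62, "ty": -144, "finger_gap": 1}]' > mv.in && python3 -m handwheel mv.in
python3 - <<'E'
from h import *
im,d,ci,c=shot("wrist"); print(state()["eef_pos"],ci["origin"])
cv2.imwrite("pics/w1.png",im[...,::-1])
m=((c[...,2]>54)&(c[...,2]<70)).astype(np.uint8)
k,l,s,ce=cv2.connectedComponentsWithStats(m)
for i in range(1,k):
    if s[i,4]>100: p=c[l==i]; print(s[i],((p.min(0)+p.max(0))/2).round(1),(p.max(0)-p.min(0)).round(),im[l==i].mean(0).round())
E
```

```text
t: 2.52
eef_pos: [566.0, -220.9, 213.8]
tcp_rot: [-3.141, 0.001, 3.135]
ft_force: [0.3, 0.4, -0.2]
opening: 1.002
grip_force: 0.0
[ 564.91681333 -218.4374254   213.6187263 ] [ 487.68202667 -218.96012002  384.18064817]
[ 168   51   42   42 1314] [ 450.  -349.1   59.6] [37. 37. 11.] [213. 213. 199.]
[ 436  127   40   38 1161] [524.6 -73.4  60.8] [38. 38. 14.] [139. 132. 122.]
[303 167  34  34 911] [ 565.1 -218.5   59.7] [37. 37. 10.] [191. 188. 176.]
[184 176  36  34 935] [ 574.7 -350.8   59.3] [37. 37. 10.] [213. 209. 193.]
[ 605  185   35   94 1181] [625.3 130.5  62. ] [109.  12.  16.] [92. 89. 82.]
[  0 244  10  15 102] [ 645.7 -591.6   59.4] [19. 13. 11.] [82. 79. 79.]
[288 249  31  31 763] [ 665.5 -238.9   59.4] [37. 36. 11.] [211. 208. 193.]
[334 308  30  18 467] [ 736.9 -183.1   59.6] [27. 37.  9.] [220. 206.  35.]
[285 320  30  23 470] [ 761.3 -245.6   58.9] [28. 37. 10.] [105.  48. 127.]
```

View pics/w1.png

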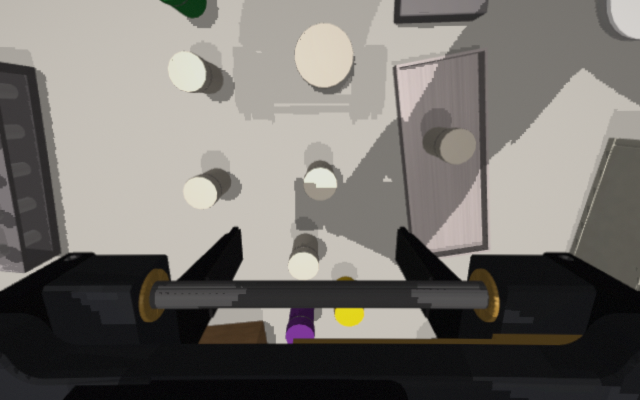

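The wrist view shows P1 at (320,183), between the fingers. It measures (565,-218.5), 2 mm from the earlier estimate. The tray pot at (458,146) is at (525,-73). Descend and grip.

```bash
echo '[{"ty": 2, "tz": 40, "finger_gap": 1}, {"ty": 2, "tz": 80, "finger_gap": 1}, {"ty": 2, "tz": 120, "finger_gap": 1}, {"ty": 2, "tz": 160, "finger_gap": 1}, {"ty": 2, "tz": 195, "finger_gap": 1}]' > mv.in && python3 -m handwheel mv.in|head -2; echo '[{"finger_gap": 1}, {"finger_gap": 0}, {"finger_gap": 0}, {"finger_gap": 0}, {"finger_gap": 0}]' > mv.in && python3 -m handwheel mv.in; echo '[{"finger_gap": 0}, {"finger_gap": 0}, {"finger_gap": 0}, {"tz": -20, "finger_gap": 0}, {"tz": -40, "finger_gap": 0}]' > mv.in && python3 -m handwheel mv.in
```

```text
t: 2.98
eef_pos: [563.7, -212.7, 17.6]
t: 3.4
eef_pos: [565.3, -214.3, 22.0]
tcp_rot: [-3.14, 0.003, -3.142]
ft_force: [-0.7, 0.5, 0.2]
opening: 0.776
grip_force: 0.0
t: 3.82
eef_pos: [563.8, -213.8, 59.4]
tcp_rot: [3.14, -0.002, -3.142]
ft_force: [0.4, -1.7, 1.4]
opening: 0.426
grip_force: 0.0
```

The fingers close more slowly than I allowed for, so the lift came before the grip. Reopen, take a look at the pose, and go back down.

```bash
echo '[{"finger_gap": 1}, {"finger_gap": 1}, {"finger_gap": 1}, {"finger_gap": 1}, {"finger_gap": 1}]' > mv.in && python3 -m handwheel mv.in
python3 - <<'E'
from h import *
im,d,ci,c=shot("wrist"); print(state()["eef_pos"],state()["joints"],ci["origin"])
cv2.imwrite("pics/w2.png",im[...,::-1])
im,d,ci,c=shot("scene")
m=((c[...,2]>57)&(c[...,2]<68)&(c[...,0]>300)&(c[...,0]<720)&(c[...,1]<-20)).astype(np.uint8)
k,l,s,ce=cv2.connectedComponentsWithStats(m)
for i in range(1,k):
    if s[i,4]>30: p=c[l==i]; print(((p.min(0)+p.max(0))/2).round(1),(p.max(0)-p.min(0)).round())
E
```

```text
t: 4.23
eef_pos: [564.0, -213.9, 58.8]
tcp_rot: [3.141, -0.001, -3.141]
ft_force: [0.7, -0.9, 0.2]
opening: 0.72
grip_force: 0.0
[ 564.06664568 -213.90012699   58.84218453] [-4.71953410e-01  6.50347801e-01  1.75303290e+00  1.25332171e-04
  7.39486074e-01 -2.04301428e+00] [ 485.97571362 -212.75557848  229.30803457]
[  463.3 -1324.4    62.5] [318.  22.  11.]
[ 508.9 -591.4   62.6] [19. 47. 10.]
[ 576.  -350.2   60.7] [37. 38.  7.]
[ 565.9 -217.    60.5] [37. 37.  7.]
[524.1 -72.3  62.6] [38. 39. 11.]
[ 665.8 -239.1   61.3] [36. 39.  8.]
```

View pics/w2.png

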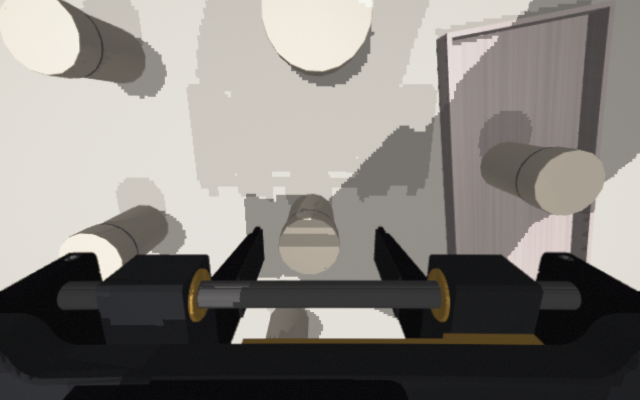

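P1 still stands in its place, with its cap at (309,245) and the fingers on either side. The TCP is about 4 mm too far to +y, so I correct that, descend and wait for the grip.

```bash
echo '[{"tx": -1.5, "ty": -4, "finger_gap": 1}, {"tx": -1.5, "ty": -4, "tz": 20, "finger_gap": 1}, {"tx": -1.5, "ty": -4, "tz": 40, "finger_gap": 1}, {"tx": -1.5, "ty": -4, "tz": 40, "finger_gap": 0}, {"tx": -1.5, "ty": -4, "tz": 40, "finger_gap": 0}]' > mv.in && python3 -m handwheel mv.in; echo '[{"finger_gap": 0}, {"finger_gap": 0}, {"finger_gap": 0}, {"finger_gap": 0}, {"finger_gap": 0}]' > mv.in && python3 -m handwheel mv.in | tail -2; echo '[{"finger_gap": 0}, {"finger_gap": 0}, {"finger_gap": 0}, {"finger_gap": 0}, {"finger_gap": 0}]' > mv.in && python3 -m handwheel mv.in
```

```text
t: 4.75
eef_pos: [565.6, -218.1, 19.0]
tcp_rot: [3.141, -0.002, -3.141]
ft_force: [0.2, -0.3, 1.0]
opening: 0.903
grip_force: 0.0
opening: 0.563
grip_force: 0.0
t: 5.58
eef_pos: [565.9, -218.0, 19.7]
tcp_rot: [3.142, 0.0, -3.141]
ft_force: [-0.1, -0.6, 1.2]
opening: 0.396
grip_force: 30.0
```

```bash
echo '[{"tz": -25, "finger_gap": 0}, {"tz": -50, "finger_gap": 0}, {"tx": -24, "ty": 56, "tz": -50, "finger_gap": 0}, {"tx": -48, "ty": 112, "tz": -50, "finger_gap": 0}, {"tx": -71, "ty": 168, "tz": -50, "finger_gap": 0}]' > mv.in && python3 -m handwheel mv.in|tail -2; echo '[{"tx": -71, "ty": 168, "tz": -50, "finger_gap": 0}, {"finger_gap": 0}, {"finger_gap": 0}]' > mv.in && python3 -m handwheel mv.in >/dev/null
python3 - <<'E'
from h import *
print(state())
E
```

```text
opening: 0.392
grip_force: 30.0
{'t': 6.25, 'joints': array([-2.68366694e-01,  6.57637232e-01,  1.69728896e+00, -8.92045744e-04,
        7.88161129e-01, -1.84617749e+00]), 'qvel': array([-0.05055137, -0.0017846 , -0.01438873,  0.00925851,  0.03993896,
        0.07259798]), 'tau': array([  6.79446235, -68.94397974, -21.00249231,   0.34136309,
        -0.39186034,  -0.55444557]), 'eef_pos': array([ 614.10352342, -100.71068772,   68.48358324]), 'tcp_rot': array([-3.14139135e+00, -1.61027780e-03, -3.13394885e+00]), 'ft_force': array([-0.71089792, -1.49954994, -1.25624475]), 'moment': array([-0.10173015, -0.01458628,  0.06055881]), 'grip_force': 29.999113082885742, 'opening': 0.39266761437650205}
```

```bash
echo '[{"finger_gap": 0}, {"finger_gap": 0}, {"finger_gap": 0}]' > mv.in && python3 -m handwheel mv.in
```

```text
t: 6.5
eef_pos: [614.8, -103.6, 69.7]
tcp_rot: [3.141, 0.0, 3.14]
ft_force: [-0.6, -0.3, -0.8]
opening: 0.391
grip_force: 30.0
```

Continue to the tray slot (637,-50), lower 46 and release.

```bash
echo '[{"tx": -12, "ty": 27, "finger_gap": 0}, {"tx": -22, "ty": 53, "finger_gap": 0}, {"tx": -22, "ty": 53, "finger_gap": 0}, {"tx": -22, "ty": 53, "tz": 25, "finger_gap": 0}, {"tx": -22, "ty": 53, "tz": 46, "finger_gap": 0}]' > mv.in && python3 -m handwheel mv.in; echo '[{"finger_gap": 0}, {"finger_gap": 0}, {"finger_gap": 0}, {"finger_gap": 0.75}, {"finger_gap": 0.75}]' > mv.in && python3 -m handwheel mv.in; echo '[{"finger_gap": 0.75}, {"finger_gap": 0.75}, {"finger_gap": 0.75}, {"finger_gap": 0.75}, {"finger_gap": 0.75}]' > mv.in && python3 -m handwheel mv.in
```

```text
t: 6.92
eef_pos: [637.3, -50.4, 23.9]
tcp_rot: [-3.141, 0.002, 3.141]
ft_force: [-0.4, -0.2, -2.0]
opening: 0.394
grip_force: 30.0
t: 7.33
eef_pos: [637.2, -50.3, 24.8]
tcp_rot: [-3.141, 0.002, 3.141]
ft_force: [0.0, -0.3, 0.7]
opening: 0.485
grip_force: 0.0
t: 7.75
eef_pos: [636.7, -50.0, 23.7]
tcp_rot: [3.142, 0.0, -3.141]
ft_force: [0.4, 0.4, 0.7]
opening: 0.742
grip_force: 0.0
```

```bash
echo '[{"tz": -30, "finger_gap": 0.75}, {"tz": -60, "finger_gap": 0.75}, {"tz": -90, "finger_gap": 0.75}, {"tz": -90, "finger_gap": 0.75}]' > mv.in && python3 -m handwheel mv.in >/dev/null; echo '[{"tx": -6, "ty": -40, "finger_gap": 0.95}, {"tx": -12, "ty": -80, "finger_gap": 0.95}, {"tx": -18, "ty": -120, "finger_gap": 0.95}, {"tx": -24, "ty": -160, "finger_gap": 0.95}, {"tx": -29, "ty": -189, "finger_gap": 0.95}]' > mv.in && python3 -m handwheel mv.in >/dev/null; echo '[{"finger_gap": 0.95}, {"finger_gap": 0.95}]' > mv.in && python3 -m handwheel mv.in
python3 - <<'E'
from h import *
im,d,ci,c=shot("scene")
m=((c[...,2]>57)&(c[...,2]<70)&(c[...,0]>300)&(c[...,0]<720)&(c[...,1]<-20)&(c[...,1]>-400)).astype(np.uint8)
k,l,s,ce=cv2.connectedComponentsWithStats(m)
for i in range(1,k):
    if s[i,4]>30: p=c[l==i]; print(((p.min(0)+p.max(0))/2).round(1),(p.max(0)-p.min(0)).round())
E
```

```text
t: 8.67
eef_pos: [665.3, -240.5, 112.7]
tcp_rot: [3.141, -0.001, 3.139]
ft_force: [-1.3, -0.0, -0.4]
opening: 0.945
grip_force: 0.0
[ 371.8 -358.1   61. ] [36. 36.  7.]
[ 576.3 -350.4   60.9] [35. 40.  7.]
[524.1 -73.   63.3] [38. 37. 12.]
[ 666.6 -238.1   61.5] [38. 37.  9.]
[635.5 -50.   63.1] [38. 38. 12.]
```

P1 stands in the tray at (636,-50). Now P2.

```bash
echo '[{"ty": 1, "tz": 35, "finger_gap": 0.95}, {"ty": 1, "tz": 70, "finger_gap": 0.95}, {"ty": 1, "tz": 93, "finger_gap": 0.95}, {"ty": 1, "tz": 93, "finger_gap": 0.95}, {"ty": 1, "tz": 93, "finger_gap": 0}]' > mv.in && python3 -m handwheel mv.in; N='x'; echo '[{"finger_gap": 0}, {"finger_gap": 0}, {"finger_gap": 0}, {"finger_gap": 0}, {"finger_gap": 0}]' > mv.in && python3 -m handwheel mv.in >/dev/null;  echo '[{"finger_gap": 0}, {"finger_gap": 0}, {"finger_gap": 0}, {"finger_gap": 0}, {"finger_gap": 0}]' > mv.in && python3 -m handwheel mv.in|tail -2;  echo '[{"finger_gap": 0}, {"finger_gap": 0}]' > mv.in && python3 -m handwheel mv.in
```

```text
t: 9.13
eef_pos: [665.5, -236.4, 20.1]
tcp_rot: [3.14, -0.002, -3.14]
ft_force: [0.8, 0.2, 0.5]
opening: 0.918
grip_force: 0.0
opening: 0.395
grip_force: 30.0
t: 10.13
eef_pos: [665.8, -238.1, 20.7]
tcp_rot: [-3.142, 0.0, -3.141]
ft_force: [-0.7, -0.5, 2.2]
opening: 0.394
grip_force: 30.0
```

```bash
echo '[{"tz": -25, "finger_gap": 0}, {"tz": -50, "finger_gap": 0}, {"tz": -50, "finger_gap": 0}]' > mv.in && python3 -m handwheel mv.in >/dev/null; echo '[{"tx": 17, "ty": 36, "finger_gap": 0}, {"tx": 34, "ty": 72, "finger_gap": 0}, {"tx": 52, "ty": 108, "finger_gap": 0}, {"tx": 70, "ty": 144, "finger_gap": 0}, {"tx": 88, "ty": 178, "finger_gap": 0}]' > mv.in && python3 -m handwheel mv.in >/dev/null; echo '[{"finger_gap": 0}, {"finger_gap": 0}]' > mv.in && python3 -m handwheel mv.in
```

```text
t: 10.97
eef_pos: [577.1, -58.3, 70.6]
tcp_rot: [3.141, -0.001, -3.139]
ft_force: [1.1, -0.7, -0.8]
opening: 0.398
grip_force: 30.0
```

```bash
echo '[{"tz": 25, "finger_gap": 0}, {"tz": 40, "finger_gap": 0}, {"tz": 46.5, "finger_gap": 0}, {"tz": 46.5, "finger_gap": 0}, {"tz": 46.5, "finger_gap": 0}]' > mv.in && python3 -m handwheel mv.in; echo '[{"finger_gap": 0.7}, {"finger_gap": 0.7}, {"finger_gap": 0.7}, {"finger_gap": 0.7}, {"finger_gap": 0.7}]' > mv.in && python3 -m handwheel mv.in|tail -2; echo '[{"finger_gap": 0.7}, {"tz": -35, "finger_gap": 0.7}, {"tz": -70, "finger_gap": 0.7}, {"tz": -110, "finger_gap": 0.7}, {"tz": -150, "finger_gap": 0.7}]' > mv.in && python3 -m handwheel mv.in;echo '[{"tz": -40, "finger_gap": 0.42}, {"tz": -40, "finger_gap": 0.42}]' > mv.in && python3 -m handwheel mv.in
python3 - <<'E'
from h import *
for n in("scene","side"):
  im,d,ci,c=shot(n)
  m=((c[...,2]>57)&(c[...,2]<70)&(c[...,0]>300)&(c[...,0]<720)&(c[...,1]<-20)&(c[...,1]>-400)).astype(np.uint8)
  k,l,s,ce=cv2.connectedComponentsWithStats(m)
  for i in range(1,k):
    if s[i,4]>30: p=c[l==i]; print(((p.min(0)+p.max(0))/2).round(1),(p.max(0)-p.min(0)).round())
cv2.imwrite("pics/side2.png",im[...,::-1])
E
```

```text
t: 11.38
eef_pos: [578.1, -60.9, 23.8]
tcp_rot: [3.142, -0.0, 3.141]
ft_force: [1.2, -0.9, -0.5]
opening: 0.393
grip_force: 30.0
opening: 0.675
grip_force: 0.0
t: 12.22
eef_pos: [577.2, -59.9, 175.7]
tcp_rot: [3.141, -0.001, -3.141]
ft_force: [-0.1, 0.4, 0.6]
opening: 0.704
grip_force: 0.0
t: 12.38
eef_pos: [580.1, -60.4, 221.8]
tcp_rot: [-3.139, 0.011, -3.141]
ft_force: [-1.0, -0.1, 0.6]
opening: 0.61
grip_force: 0.0
[ 370.7 -360.4   60.9] [37. 41.  7.]
[ 451.5 -348.4   61. ] [36. 38.  7.]
[ 575.9 -351.    60.7] [35. 37.  7.]
[525.  -73.8  63.4] [38. 39. 12.]
[577.2 -59.9  63.2] [38. 38. 12.]
[635.5 -50.1  63.3] [38. 38. 12.]
[638.4 -53.2  62.3] [38. 42. 10.]
[579.  -66.1  63. ] [38. 44. 10.]
[525.6 -79.6  62.7] [38. 42. 11.]
[ 574.6 -354.6   61.7] [38. 42.  9.]
[ 450.1 -354.9   60.9] [36. 38.  8.]
[ 370.4 -364.6   61.2] [38. 40.  8.]
```

View pics/side2.png

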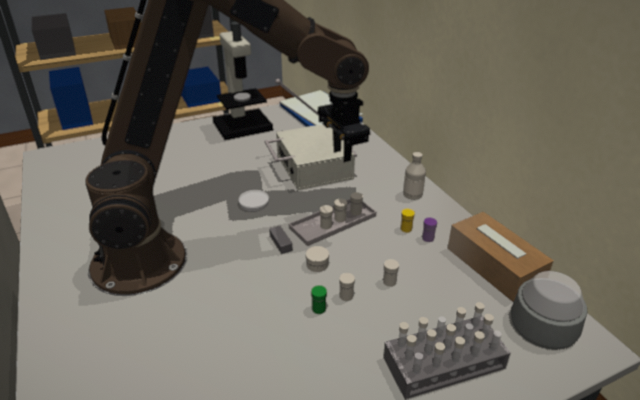

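All three pots stand in the tray: (326,216), (340,209) and (356,205). The other two, at (346,286) and (391,272), are unmoved, and so are the bystanders. Next I go above the lid bar and turn.

```bash
echo '[{"tx": 12, "ty": 38, "finger_gap": 0.5}, {"tx": 24, "ty": 76, "finger_gap": 0.5}, {"tx": 36, "ty": 114, "finger_gap": 0.5}, {"tx": 48, "ty": 152, "finger_gap": 0.5}, {"tx": 48, "ty": 160, "finger_gap": 0.5}]' > mv.in && python3 -m handwheel mv.in >/dev/null; echo '[{"tx": 12, "ty": 38, "finger_gap": 0.5}, {"tx": 24, "ty": 76, "finger_gap": 0.5}, {"tx": 36, "ty": 114, "finger_gap": 0.5}, {"tx": 46, "ty": 152, "finger_gap": 0.5}, {"tx": 46, "ty": 160, "finger_gap": 0.5}]' > mv.in && python3 -m handwheel mv.in; echo '[{"rz": 0.12, "finger_gap": 0.5}, {"rz": 0.24, "finger_gap": 0.5}, {"rz": 0.36, "finger_gap": 0.5}, {"rz": 0.48, "finger_gap": 0.5}, {"rz": 0.6, "finger_gap": 0.5}]' > mv.in && python3 -m handwheel mv.in >/dev/null;  echo '[{"rz": 0.12, "finger_gap": 0.5}, {"rz": 0.24, "finger_gap": 0.5}, {"rz": 0.36, "finger_gap": 0.5}, {"rz": 0.48, "finger_gap": 0.5}, {"rz": 0.6, "finger_gap": 0.5}]' > mv.in && python3 -m handwheel mv.in >/dev/null;  echo '[{"rz": 0.12, "finger_gap": 0.5}, {"rz": 0.24, "finger_gap": 0.5}, {"rz": 0.36, "finger_gap": 0.5}, {"rz": 0.46, "finger_gap": 0.5}, {"rz": 0.46, "finger_gap": 0.5}]' > mv.in && python3 -m handwheel mv.in
python3 - <<'E'
from h import *
im,d,ci,c=shot("wrist"); print(state()["eef_pos"],state()["tcp_rot"])
cv2.imwrite("pics/w3.png",im[...,::-1]); X,Y,Z=c[...,0],c[...,1],c[...,2]
m=(X>440)&(X<560)&(Y>150)&(Y<370)&(Z>85)&(Z<108)
p=c[m]; print(len(p))
b=p[p[:,0]<500]
for y in range(190,340,15):
    q=b[abs(b[:,1]-y)<4]
    if len(q): print(y,q[:,0].min().round(1),q[:,0].max().round(1),q[:,2].max().round(1))
E
```

```text
t: 13.32
eef_pos: [481.5, 263.8, 212.6]
tcp_rot: [-3.142, -0.003, -3.138]
ft_force: [0.4, -0.4, -0.5]
opening: 0.503
grip_force: 0.0
t: 14.57
eef_pos: [483.6, 259.4, 212.7]
tcp_rot: [-3.14, 0.001, 1.477]
ft_force: [-0.5, 0.5, -0.1]
opening: 0.502
grip_force: 0.0
[483.56069967 259.42145779 212.89304441] [-3.13980825e+00  9.55862383e-04  1.48331622e+00]
7459
190 474.8 500.0 99.5
205 472.3 498.6 101.3
220 473.8 485.9 101.3
235 475.4 486.2 101.5
250 476.0 487.5 101.6
265 477.3 488.9 101.8
280 478.8 490.2 101.4
295 480.3 491.6 101.5
310 480.8 493.0 101.7
325 482.3 499.8 101.6
```

View pics/w3.png

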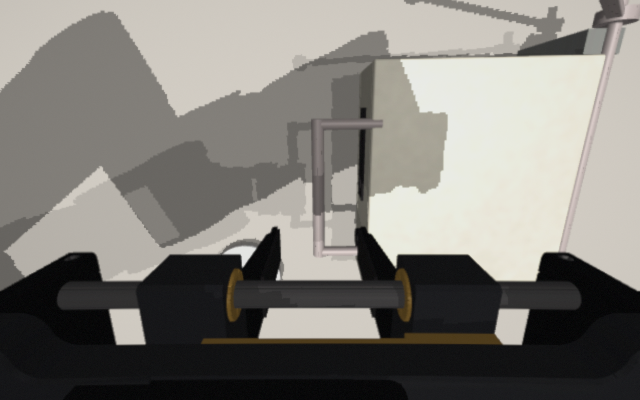

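The bar runs down the picture from about (317,125) to (318,250), midway between the fingers. Its centre is near (482.5,261) with its top at z about 101. Descend and grip.

```bash
echo '[{"tx": 2, "ty": -1, "tz": 30, "finger_gap": 0.46}, {"tx": 2, "ty": -1, "tz": 65, "finger_gap": 0.46}, {"tx": 2, "ty": -1, "tz": 100, "finger_gap": 0.46}, {"tx": 2, "ty": -1, "tz": 125, "finger_gap": 0.46}, {"tx": 2, "ty": -1, "tz": 137, "finger_gap": 0.46}]' > mv.in && python3 -m handwheel mv.in; echo '[{"finger_gap": 0}, {"finger_gap": 0}, {"finger_gap": 0}, {"finger_gap": 0}, {"finger_gap": 0}]' > mv.in && python3 -m handwheel mv.in >/dev/null;echo '[{"finger_gap": 0}, {"finger_gap": 0}, {"finger_gap": 0}, {"finger_gap": 0}, {"finger_gap": 0}]' > mv.in && python3 -m handwheel mv.in
```

```text
t: 15.03
eef_pos: [481.4, 261.1, 73.3]
tcp_rot: [-3.137, 0.002, 1.486]
ft_force: [0.8, -0.7, -0.3]
opening: 0.463
grip_force: 0.0
t: 15.87
eef_pos: [482.9, 262.2, 78.0]
tcp_rot: [3.141, -0.001, 1.482]
ft_force: [-1.7, -0.0, 7.0]
opening: 0.117
grip_force: 30.0
```

```bash
echo '[{"ty": 0.8, "tz": -20, "finger_gap": 0}, {"ty": 3.2, "tz": -40, "finger_gap": 0}, {"ty": 7.2, "tz": -59.4, "finger_gap": 0}, {"ty": 12.7, "tz": -78.6, "finger_gap": 0}, {"ty": 19.7, "tz": -97.4, "finger_gap": 0}]' > mv.in && python3 -m handwheel mv.in; echo '[{"ty": 8.5, "tz": -18, "finger_gap": 0}, {"ty": 18.5, "tz": -35.4, "finger_gap": 0}, {"ty": 26.8, "tz": -47.9, "finger_gap": 0}, {"ty": 35.9, "tz": -59.8, "finger_gap": 0}, {"ty": 35.9, "tz": -59.8, "finger_gap": 0}]' > mv.in && python3 -m handwheel mv.in; echo '[{"finger_gap": 0}, {"finger_gap": 0}, {"finger_gap": 0}]' > mv.in && python3 -m handwheel mv.in
```

```text
t: 16.28
eef_pos: [501.8, 260.2, 175.4]
tcp_rot: [-3.14, 0.0, 1.482]
ft_force: [2.9, 1.5, -5.8]
opening: 0.12
grip_force: 30.0
t: 16.7
eef_pos: [537.2, 257.3, 237.0]
tcp_rot: [-3.139, -0.001, 1.482]
ft_force: [-16.4, 2.1, 10.4]
opening: 0.117
grip_force: 30.0
t: 16.95
eef_pos: [535.5, 257.4, 235.0]
tcp_rot: [-3.137, 0.0, 1.482]
ft_force: [-15.8, 1.8, 8.1]
opening: 0.116
grip_force: 30.0
```

```bash
cat > ang.py <<'E'
from h import *
im,d,ci,c=shot("scene"); X,Y,Z=c[...,0],c[...,1],c[...,2]
hx,hy=745,387; ux=np.array([.9954,-.096]); 
s=(X-hx)*ux[0]+(Y-hy)*ux[1]; w=(X-hx)*ux[1]*-1+(Y-hy)*ux[0]   # s along lid x, w along bar
m=(s>-170)&(s<-40)&(w<-50)&(w>-250)&(Z>110)&(Z<260)
p=c[m]; A=np.c_[s[m],w[m],np.ones(m.sum())]; z=p[:,2]
for _ in range(6):
    k=np.linalg.lstsq(A,z,rcond=None)[0]; r=abs(A@k-z); g=r<max(3,np.median(r)*2); A,z=A[g],z[g]
print("lid",len(z),k,np.arctan(-k[0]),"rms",r[g].std())
m=(X>560)&(X<800)&(Y>375)&(Y<425)&(Z>110)&(Z<258)&(abs(w)<20); q=np.polyfit(s[m],Z[m],1); print("arm",m.sum(),np.arctan(-q[0]))
m=(X>540)&(X<610)&(Y>375)&(Y<430)&(Z>262)&(Z<300); print("tip",c[m].mean(0))
st=state(); print(st["eef_pos"],st["ft_force"],st["grip_force"],st["t"]); cv2.imwrite("pics/end.png",im[...,::-1])
E
python3 ang.py
```

```text
lid 6849 [-7.76832525e-01 -6.89674127e-03  9.93725307e+01] 0.660453933646952 rms 0.7577282568744261
arm 442 0.7831384790003615
tip [574.5337972  403.06894569 272.79485112]
[535.5355654  257.4639351  234.94479935] [-14.63105051   2.05029571   8.46470437] 30.002891421318054 17.0
```

```bash
echo '[{"ty": 6, "tz": -8, "finger_gap": 0}, {"ty": 12, "tz": -15.5, "finger_gap": 0}, {"ty": 17.5, "tz": -22.5, "finger_gap": 0}, {"ty": 17.5, "tz": -22.5, "finger_gap": 0}, {"ty": 17.5, "tz": -22.5, "finger_gap": 0}]' > mv.in && python3 -m handwheel mv.in;echo '[{"finger_gap": 0}, {"finger_gap": 0}, {"finger_gap": 0}, {"finger_gap": 0}, {"finger_gap": 0}]' > mv.in && python3 -m handwheel mv.in >/dev/null; python3 ang.py
```

```text
t: 17.42
eef_pos: [554.6, 255.8, 257.4]
tcp_rot: [-3.14, -0.0, 1.482]
ft_force: [-8.7, 2.0, 4.9]
opening: 0.118
grip_force: 30.0
lid 6770 [-9.78519980e-01 -7.89168639e-03  9.96460545e+01] 0.7745419799267744 rms 0.7881973796132294
arm 442 0.7855792430419032
tip [574.31665028 403.06308883 272.97872732]
[554.25314961 255.84857364 257.06848278] [-7.77611356  1.48118664  4.80627902] 29.987356066703796 17.8833
```

View pics/end.png

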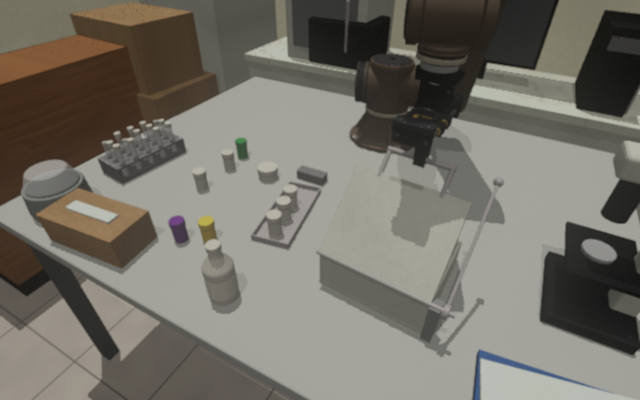

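The picture shows three pots upright in the tray, at (290,195), (283,207) and (274,225), and the lid held by its bar at (420,165). The lid measures 0.775 rad against 0.785 for the index arm, whose tip at (499,181) has not moved. The step has been held for over 0.5 s, so I hand it in.

```bash
echo '[{"finger_gap": 0}, {"finger_gap": 0}, {"finger_gap": 0}, {"finger_gap": 0}, {"finger_gap": 0}]' > mv.in && python3 -m handwheel mv.in|tail -3; python3 -c "
from cell import job_done; print(job_done())"
```

```text
ft_force: [-7.7, 1.9, 5.4]
opening: 0.119
grip_force: 30.0
the job is handed in; nothing more can be done
None
```

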